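Lay out trimmed stalks by length for packing

ROBOT

A 6-joint arm with a two-finger parallel gripper is mounted at the origin on the work surface. World frame = base frame: x ahead of the robot, y to its left, z up, the work surface at z = 0. Lengths are in m, angles in rad, forces in N, time in s.
With the tool pointing down it reaches from about 0.25 to 0.8 m from the base axis. Payload 8.5 kg.
Tool frame: the origin (TCP) lies midway between the tips of the shut fingers; the grasp point (between the pads) lies pinch_z behind it (pinch_z is the distance from the TCP to the grasp point, in m); z points along the fingers, y is the line along which they close (so a half turn about z gives the same grasp; the last joint's range is limited). The gripper opens to 85 mm and grips with 20 to 120 N. Pads are 22 mm wide; open, the fingers measure 114 mm over their backs; the gripper's body (76 mm by 85 mm) begins 54 mm behind the grasp point. The pads swing forward as they close: fully open they stand 13 mm farther back than shut.
Start: joints at [-1.342, 0.238, -0.013, 1.319, 0, 1.571], TCP at [0.119, -0.511, 0.231] pointing down, gripper open.
Joint ranges: [-2.66, 2.66], [-1.03, 1.9], [-1.14, 1.46], [-1.82, 2.27], [-1.45, 1.34], [-3.14, 3.14]. Speed limits (rad/s): [2.22, 2.22, 2.79, 3.14, 3.14, 3.14].

INTERFACE

Orientations are given as a unit quaternion [x, y, z, w].
In Python, from rig import get_state, read_camera, hand_in, regions_of, landmark_of, pinch_z gives the robot as it stands.
- The arm moves only by the tool step_arm, never from a script. Its argument "series" is a list of rows, each a list of 2 entries, a list of its own where there are three numbers: the shift along the tool's x, y, z in mm, then the turn about the tool's z in degrees. A call has 1 to 20 rows; each row shifts and turns the commanded pose from where the row before left it, along the tool's axes as they then stand; what a row does not reach is not made up. A row lasts 1/8 s, in which the tool goes at most 62.5 mm and 10.7 degrees, less where a joint would pass 70% of its speed; a pose out of reach is approached as far as the arm can. A call with a gripper value outside its range is refused whole. "fingers" is the gripper's target within -1 to 1 (shut at 1, half-way at 0, fully open at -1), set as the call begins (left out, the last holds). The fingers move at their own pace and stop on an object; "newtons" is the grip in N (left out, the last holds). Time passes only in rows, so rows that do not move let the fingers close. It gives the time, the measured TCP pose, the force, the opening and the grip force at its end, in the units of the state.
- get_state(): the state, without advancing time (a new reading comes with each control period).
- read_camera(name): name is "scene" or "top" or "wrist"; returns a dict with "pixels" (400x640x3 uint8, red, green, blue), "depth" (400x640 float32, m along the optical axis (not along the pixel's ray), 0 where there is no reading), "K" (3x3 intrinsics, pixels), "xyz" and "attitude" of the camera in the world. Camera axes: x right, y down, z forward; pixel columns grow to the right and rows downward; lengths in m; the calibration is good to about 2 mm. The wrist camera is an equidistant fisheye: a pixel r from the principal point sees the ray r / f radians off the axis. A picture is of the moment at which its call begins.
- hand_in(): hands the job in; it is judged then, once.
Trained networks look in the newest picture that a camera, given by its name, has taken for a name from the list of things; names that differ only in an ending like _2 or _b are one class to them, and where a whole thing is asked for, a point or a joint stands for the part that bears it (a point fixed in the world has none). Each returns a list of dicts, best first, with "score" (0 to 1); they miss things now and then, are a little off and sometimes report something else, mostly with a low value. They report only what shows in the picture. A call takes as long as a camera call. They do not tell look-alikes from the thing itself.
- regions_of(camera, thing): "mask" (400x640 bool, what is visible of it) and "pixel" ([column, row] in pixels, amid what is visible of it).
- landmark_of(camera, thing): "pixel" ([column, row] in pixels: a listed point, or the origin of a listed thing).
The state is a dict: "time_s": time; "joint_positions": joint angles; "joint_velocities": joint speeds; "joint_torque": joint torques, N m; "position": TCP position; "tool_rot": TCP orientation; "ft_force": force on the tool from outside, world axes, zero at the start; "wrist_torque": the same for the moment, N m; "gripper_width": finger opening in m; "gripper_force": force on a finger pad.
Only numpy, scipy, OpenCV 4.12 (cv2) and the standard library are available. Lean on these libraries where they do the work, as an engineer would, in place of code of your own. Each camera call takes 0.05 s, during which the arm holds its last target. There are 200 camera calls.

TASK

Lay the four trimmed white stalks from the bench on the four green pads of the board, one to a pad, in order of length: the longest on the pad next to the red block, then the next longest, and so on to the shortest at the other end. Each must lie along its pad, with its middle on the pale line across the pad's middle and centred on the pad's width. Do not knock over the blue spray bottle.

Things in the scene. Friction and masses are not known exactly. Their poses are not given: they have to be found in the camera images.
- stalk_1_mid (a point): Centre (half-way up, half-way along) of the shortest of the four loose trimmed vegetable stalks: cream-white, 70 mm long, 30 mm thick, about 63 g, rigid, lying flat on the bench, pinkish at the root end and pale green at the other; it does not roll. x runs along the stalk, z up; centre 15 mm above what it lies on. Which end points where does not matter.
- stalk_2_mid (a point): Centre (half-way up, half-way along) of the second shortest of the four loose trimmed vegetable stalks: cream-white, 100 mm long, 30 mm thick, about 90 g, rigid, lying flat on the bench, pinkish at the root end and pale green at the other; it does not roll. x runs along the stalk, z up; centre 15 mm above what it lies on. Which end points where does not matter.
- stalk_3_mid (a point): Centre (half-way up, half-way along) of the second longest of the four loose trimmed vegetable stalks: cream-white, 130 mm long, 30 mm thick, about 117 g, rigid, lying flat on the bench, pinkish at the root end and pale green at the other; it does not roll. x runs along the stalk, z up; centre 15 mm above what it lies on. Which end points where does not matter.
- stalk_4_mid (a point): Centre (half-way up, half-way along) of the longest of the four loose trimmed vegetable stalks: cream-white, 160 mm long, 30 mm thick, about 144 g, rigid, lying flat on the bench, pinkish at the root end and pale green at the other; it does not roll. x runs along the stalk, z up; centre 15 mm above what it lies on. Which end points where does not matter.
- pad_a: Green pad, 170 x 46 mm, at the robot's right-hand end (-y) of the row; one of four equal, fixed pads side by side about 84 mm apart on a thin plywood board that lies on the bench. A thin pale line crosses its middle. Origin: centre of its underside, 5 mm above the bench; its top is 5 mm above the origin (10 mm above the bench). x runs along its long side, z up.
- pad_b: Green pad, 170 x 46 mm, second from the right-hand end; one of four equal, fixed pads side by side about 84 mm apart on a thin plywood board that lies on the bench. A thin pale line crosses its middle. Origin: centre of its underside, 5 mm above the bench; its top is 5 mm above the origin (10 mm above the bench). x runs along its long side, z up.
- pad_c: Green pad, 170 x 46 mm, third from the right-hand end; one of four equal, fixed pads side by side about 84 mm apart on a thin plywood board that lies on the bench. A thin pale line crosses its middle. Origin: centre of its underside, 5 mm above the bench; its top is 5 mm above the origin (10 mm above the bench). x runs along its long side, z up.
- pad_d: Green pad, 170 x 46 mm, at the left-hand end (+y) of the row; one of four equal, fixed pads side by side about 84 mm apart on a thin plywood board that lies on the bench. A thin pale line crosses its middle. Origin: centre of its underside, 5 mm above the bench; its top is 5 mm above the origin (10 mm above the bench). x runs along its long side, z up.
- red_block: Red block, 50 x 26 mm and 20 mm high, fixed on the board just beyond one end of the row of pads, about 77 mm from the middle line of that end pad; it marks the end for the longest stalk. It may be at either end; a like grey block is at the other. Origin: centre of its underside, 5 mm above the bench.
- spray_mid (a point): Centre (80 mm up) of a loose blue spray bottle with a white head, standing on the bench at the right: 58 mm across, 165 mm high, about 0.3 kg; z runs up through it. Not to be knocked over.
There are look-alikes about, which are no part of the job. What is shaped like the part that bears stalk_4_mid but orange is not meant. What is shaped like the part that bears stalk_1_mid but purple is not meant.

How it is judged:
By the outcome, as a careful person would: the job done as asked, in the order asked, and still so for the second after the job is handed in, with the robot touching nothing.
It also fails if it takes over 96 s, if anything falls off the work surface, if the arm or the gripper's body presses on something with over 40 N, if the wrist force passes 120 N, or if a joint passes its speed limit or range.

## Working session

There is one attempt and no reset: what is moved stays moved. The work goes in short steps, Python scripts to look and compute and a tool call to move; the robot and the scene stay as the last step left them, time stands still between calls to the robot, and variables do not carry over. Pictures are saved under pics/ and viewed, at most 14 in all, crops included, and the job is handed in when it is done.

Besides the shell and the picture viewer there is one more tool, called after "Request:" as name(argument=value, ...) on one line, values as JSON. step_arm: Moves the arm, as the interface text tells. Its arguments: {"type":"object","properties":{"series":{"type":"array"},"fingers":{"type":"number"},"newtons":{"type":"number"}},"required":["series"]}

```bash
mkdir -p pics; ls; python3 - <<'E'
from rig import *
import cv2
s=get_state();print(s,pinch_z)
for n in("top","scene"):
    c=read_camera(n);cv2.imwrite(f"pics/{n}0.png",c["pixels"][:,:,::-1]);print(n,c["K"],c["xyz"],c["attitude"])
E
```

```text
pics
{'time_s': 0.0, 'joint_positions': array([-1.34197883e+00,  2.38808369e-01, -1.42076768e-02,  1.31919467e+00,
        1.46747508e-05,  1.57080825e+00]), 'joint_velocities': array([-2.86115766e-04, -6.18400313e-04,  6.15823985e-04,  6.91729775e-04,
       -2.97423692e-04, -5.72729730e-06]), 'joint_torque': array([ 2.01223486e-05, -5.38779151e+01,  3.46432972e+01,  1.87301851e-02,
        8.92392421e-06, -6.27469149e-06]), 'position': array([ 0.11899995, -0.51093679,  0.23068128]), 'tool_rot': array([ 9.93462888e-01,  1.14153365e-01, -7.34475626e-05, -7.03407784e-04]), 'ft_force': array([0.68701979, 0.57038506, 0.6588178 ]), 'wrist_torque': array([ 0.03981355, -0.00266698, -0.02613932]), 'gripper_force': 0.0, 'gripper_width': 0.08562926722368652} 0.0187
top [[461.64030781   0.         322.74567525]
 [  0.         461.64030781 198.77406626]
 [  0.           0.           1.        ]] [0.35357354 0.01418734 1.23568542] [-0.69618225  0.71463808 -0.04911654  0.04701328]
scene [[511.91945143   0.         317.50804655]
 [  0.         511.91945143 196.19841939]
 [  0.           0.           1.        ]] [ 1.21625034 -0.40395254  1.12073345] [ 0.81095214  0.48819095 -0.15958221 -0.28028509]
```

View pics/top0.png

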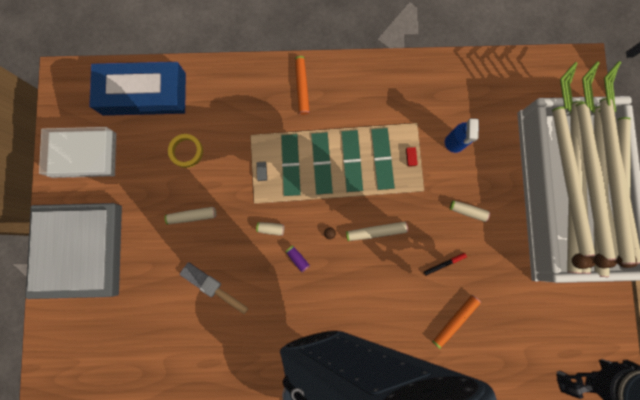

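View pics/scene0.png

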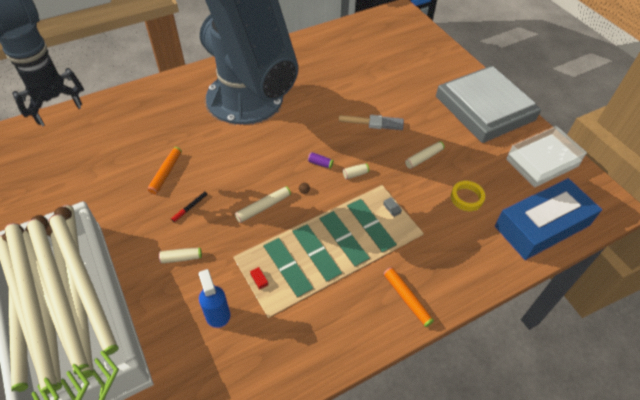

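The top view shows the red block at (411,157), on the right (-y), so the order is 160→pad_a, 130→b, 100→c, 70→d. The stalks are near (377,231), (190,215), (470,211) and (270,228). A brown ball lies at (330,233), and the bottle stands at (460,137).

```bash
cat > h.py <<'E'
from rig import *
import numpy as np, cv2
from scipy.spatial.transform import Rotation as R
def to_plane(c,uv,z):
    uv=np.atleast_2d(uv).astype(float); K=c["K"]
    d=np.c_[(uv[:,0]-K[0,2])/K[0,0],(uv[:,1]-K[1,2])/K[1,1],np.ones(len(uv))]
    w=R.from_quat(c["attitude"]).apply(d); p=c["xyz"]
    return (p+w*((z-p[2])/w[:,2])[:,None])[:,:2]
def rect(c,mask,z):
    v,u=np.nonzero(mask); P=to_plane(c,np.c_[u,v],z)
    (cx,cy),(w,h),a=cv2.minAreaRect((P*1000).astype(np.float32))
    if w<h: w,h,a=h,w,a+90
    return np.round([cx,cy,w,h,(a+90)%180-90],1)   # mm, deg: long-axis yaw
E
python3 - <<'E'
from h import *
c=read_camera("top")
for t,z in(("stalk_1_mid",.015),("pad_a",.010),("red_block",.02),("spray_mid",.08)):
    for r in regions_of("top",t):
        m=r["mask"]; print(t,round(r["score"],2),np.round(r["pixel"]),m.sum(),rect(c,m,z),c["pixels"][m].mean(0).round(),c["depth"][m].mean().round(3))
for t,z in(("stalk_1_mid",.015),("pad_a",.005)):
    for r in landmark_of("top",t): print(t,round(r["score"],2),np.round(r["pixel"],1),(1000*to_plane(c,r["pixel"],z)).round(1))
E
```

```text
stalk_1_mid 0.87 [296. 258.] 295 [365.2  80.5  70.8  29.3  38.9] [92. 49. 97.] 1.192
stalk_1_mid 0.82 [271. 228.] 309 [447.1 148.9  75.4  31.6  77.9] [172. 153. 121.] 1.208
stalk_1_mid 0.67 [294. 167.] 1038 [617.3  94.  169.4  45.8   1.6] [55. 79. 62.] 1.248
pad_a 0.81 [321. 162.] 1082 [621.8   9.9 172.9  49.6   3.3] [59. 81. 64.] 1.246
pad_a 0.73 [383. 157.] 996 [ 628.3 -155.7  168.1   46.4    4.5] [ 69. 102.  80.] 1.252
pad_a 0.64 [291. 166.] 1049 [618.4  95.4 170.   48.4   2.1] [56. 79. 62.] 1.248
pad_a 0.58 [350. 158.] 1025 [625.3 -72.4 169.3  45.9   2.7] [68. 99. 78.] 1.251
red_block 0.68 [411. 155.] 194 [ 628.7 -232.2   52.7   26.9   -2.9] [153.  43.  36.] 1.24
spray_mid 0.86 [464. 135.] 713 [ 668.3 -356.2  105.7   55.3  -53.6] [72. 79. 98.] 1.16
stalk_1_mid 0.74 [272.9 229.5] [[442.1 142.3]]
stalk_1_mid 0.52 [295.9 258.9] [[363.4  82.9]]
pad_a 0.95 [319.2 161.4] [[624.8  15.2]]
pad_a 0.83 [381.4 156.4] [[ 634.3 -154.6]]
pad_a 0.81 [294.8 166.9] [[611.3  81.9]]
pad_a 0.74 [474.3 209.7] [[ 481.8 -397.4]]
pad_a 0.69 [354.1 158.6] [[630.2 -80. ]]
```

```bash
python3 - <<'E'
from h import *
c=read_camera("top")
for t in("stalk_2_mid","stalk_3_mid","stalk_4_mid"):
    for r in regions_of("top",t):
        m=r["mask"]; print(t,round(r["score"],2),np.round(r["pixel"]),m.sum(),rect(c,m,.015),c["pixels"][m].mean(0).round())
# colour segmentation: stalks (cream) and pads (green)
hsv=cv2.cvtColor(c["pixels"],cv2.COLOR_RGB2HSV).astype(int);h,s,v=hsv[...,0],hsv[...,1],hsv[...,2]
sub=np.zeros(h.shape,bool); sub[120:300,160:500]=1
for nm,m,z in(("cream",(h>15)&(h<40)&(s<110)&(v>115)&sub,.015),("green",(h>45)&(h<90)&(s>50)&sub,.010)):
    n,l,st,ce=cv2.connectedComponentsWithStats(m.astype(np.uint8))
    for i in range(1,n):
        if st[i,4]>120: print(nm,ce[i].round(),st[i,4],rect(c,l==i,z))
E
```

```text
stalk_2_mid 0.92 [472. 208.] 464 [ 480.6 -379.4  105.8   34.3   69.7] [169. 151. 118.]
stalk_3_mid 0.89 [186. 212.] 526 [486.  362.7 136.   29.9 -84.6] [129. 116.  92.]
stalk_4_mid 0.85 [302.  82.] 509 [841.4  60.  164.6  27.7  -1.1] [178.  87.  35.]
stalk_4_mid 0.77 [380. 231.] 670 [ 431.3 -131.3  163.4   31.   -83.4] [149. 134. 106.]
stalk_4_mid 0.74 [186. 214.] 539 [485.5 362.7 135.6  29.6 -82.4] [128. 115.  91.]
stalk_4_mid 0.58 [457. 318.] 763 [ 195.2 -325.7  161.7   32.6  -44.2] [159.  82.  34.]
cream [473. 130.] 181 [ 697.5 -405.4   62.5   25.9   -9.5]
cream [336. 163.] 6416 [619.6 -30.3 452.4 186.  -87.3]
cream [470. 211.] 376 [ 478.7 -382.5   95.    29.1   70.6]
cream [190. 215.] 399 [486.4 363.1 121.   23.9 -83.3]
cream [270. 228.] 245 [445.6 151.2  63.3  27.9  82.8]
cream [376. 231.] 550 [ 429.6 -132.3  154.4   27.7  -82.1]
green [380. 142.] 438 [ 673.  -152.8   77.6   43.     3.9]
green [350. 144.] 433 [668.9 -70.6  77.1  42.7   2.5]
green [320. 147.] 424 [664.7  11.7  77.4  41.7   3.1]
green [290. 148.] 421 [663.1  95.1  78.   40.8  -0.8]
green [384. 174.] 456 [ 584.1 -158.9   77.6   43.5    3.6]
green [353. 176.] 450 [580.2 -75.1  77.5  43.2   3. ]
green [323. 179.] 445 [575.8   6.7  77.7  42.1   3. ]
green [291. 180.] 454 [574.6  92.5  76.7  43.1  -0.8]
```

```bash
cat >> h.py <<'E'
def plan(x,y,z,yaw):
    """mm/deg target -> turn first (tool z, deg), then total shift along turned tool axes (mm)"""
    s=get_state(); p=s["position"]*1000; M=R.from_quat(s["tool_rot"]).as_matrix()
    y0=np.degrees(np.arctan2(M[1,0],M[0,0])); turn=-((yaw-y0+180)%360-180)
    a=np.radians(yaw); d=np.array([x,y,z])-p
    sh=np.array([d[0]*np.cos(a)+d[1]*np.sin(a), d[0]*np.sin(a)-d[1]*np.cos(a), -d[2]])
    print("t",s["time_s"],"pos",p.round(1),"yaw",y0.round(1),"q",np.degrees(s["joint_positions"]).round(),"turn",turn.round(1),"shift",sh.round(1),"rows",np.ceil(np.linalg.norm(sh)/50),"F",s["ft_force"].round(1),"w",s["gripper_width"])
E
python3 -c "
from h import *
plan(430,-132,130,97.5)"
```

```text
t 0.65 pos [ 119.1 -511.3  231.3] yaw 13.1 q [-77.  14.  -1.  76.   0.  90.] turn -84.4 shift [335.5 357.8 101.3] rows 11.0 F [-0.8 -0.1  0.1] w 0.08542894408276966
```

Request:
step_arm(series=[[[0, 0, 0], -9.4], [[0, 0, 0], -9.4], [[0, 0, 0], -9.4], [[0, 0, 0], -9.4], [[0, 0, 0], -9.4], [[0, 0, 0], -9.4], [[0, 0, 0], -9.4], [[0, 0, 0], -9.4], [[0, 0, 0], -9.2], [[30.5, 32.5, 9.2], 0], [[30.5, 32.5, 9.2], 0], [[30.5, 32.5, 9.2], 0], [[30.5, 32.5, 9.2], 0], [[30.5, 32.5, 9.2], 0], [[30.5, 32.5, 9.2], 0], [[30.5, 32.5, 9.2], 0], [[30.5, 32.5, 9.2], 0], [[30.5, 32.5, 9.2], 0], [[30.5, 32.5, 9.2], 0], [[30.5, 32.8, 9.2], 0]], fingers=-1, newtons=40)

```text
time_s: 3.15
position: [0.4309, -0.1306, 0.13]
tool_rot: [0.659, 0.752, 0.0, 0.0]
ft_force: [0.6, -0.2, -0.2]
gripper_width: 0.0851
gripper_force: 0.0
```

```bash
python3 -c "
from h import *
plan(430,-132,2,97.5)
c=read_camera('wrist');cv2.imwrite('pics/w1.png',c['pixels'][:,:,::-1]);print(c['K'],c['xyz'],c['attitude'])
for r in landmark_of('wrist','stalk_4_mid'): print(r)
"
```

```text
t 3.15 pos [ 430.9 -130.6  130. ] yaw 97.5 q [-17.  10. -21.  59.   0.  66.] turn 0.0 shift [ -1.2  -1.1 128. ] rows 3.0 F [ 0.6 -0.2 -0.2] w 0.08512336477085529
[[309.70691629   0.         317.64471605]
 [  0.         309.70691629 197.50887181]
 [  0.           0.           1.        ]] [ 0.42009206 -0.04850792  0.27144825] [0.98446922 0.06427342 0.01115197 0.16298745]
{'pixel': [117.2, 309.7], 'score': 0.94}
{'pixel': [316.8, 195.0], 'score': 0.75}
```

View pics/w1.png

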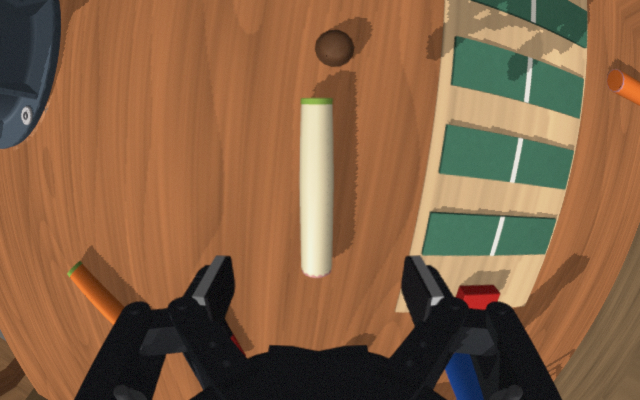

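The wrist view shows the stalk upright at (317,190), aligned and between the fingers. I'll convert that to a position with the fisheye model.

```bash
cat >> h.py <<'E'
def fish(c,uv,z):
    uv=np.atleast_2d(uv).astype(float); K=c["K"]
    q=(uv-K[:2,2])/K[0,0]; r=np.linalg.norm(q,axis=1,keepdims=True)
    d=np.c_[q*np.sinc(r/np.pi),np.cos(r)]
    w=R.from_quat(c["attitude"]).apply(d); p=c["xyz"]
    return (p+w*((z-p[2])/w[:,2])[:,None])[:,:2]
def frect(c,mask,z):
    v,u=np.nonzero(mask); P=fish(c,np.c_[u,v],z)*1000
    (cx,cy),(w,h),a=cv2.minAreaRect(P.astype(np.float32))
    if w<h: w,h,a=h,w,a+90
    return np.round([cx,cy,w,h,(a+90)%180-90],1)
def look(thing,z):
    c=read_camera("wrist")
    for r in regions_of("wrist",thing): print("reg",round(r["score"],2),np.round(r["pixel"]),frect(c,r["mask"],z),c["pixels"][r["mask"]].mean(0).round())
    for r in landmark_of("wrist",thing): print("lm",round(r["score"],2),np.round(r["pixel"]),(1000*fish(c,r["pixel"],z)).round(1))
E
python3 -c "
from h import *
look('stalk_4_mid',.02); look('pad_a',.01)"
```

```text
reg 0.85 [ 93. 292.] [ 172.2 -294.3   91.    48.8  -44.9] [149.  80.  33.]
reg 0.56 [623.  84.] [775.9  54.5  82.9  31.2   4.6] [187.  96.  43.]
lm 0.88 [314. 193.] [[ 428.5 -128.1]]
lm 0.86 [113. 311.] [[ 197.  -316.4]]
reg 0.95 [504. 160.] [622.3 -72.1 172.5  46.8   2.6] [ 76. 119.  96.]
reg 0.95 [515.  78.] [618.2   9.9 172.   47.    3. ] [ 73. 114.  93.]
reg 0.86 [555.  17.] [623.3  92.9 154.5  48.3   2.7] [56. 85. 69.]
reg 0.78 [487. 233.] [ 626.4 -154.2  173.5   47.8    3.7] [ 77. 119.  96.]
lm 0.92 [496. 233.] [[ 623.4 -152.8]]
lm 0.91 [528.  81.] [[617.7   7.2]]
lm 0.82 [515. 157.] [[619.5 -69.8]]
lm 0.68 [532.   4.] [[613.9  89.8]]
```

Request:
step_arm(series=[[[0, -1, 40], 0], [[0, 0, 40], 0], [[0, 0, 35], 0], [[0, 0, 13], 0], [[0, 0, 0], 0]])

```text
time_s: 4.18
position: [0.4285, -0.1324, 0.0021]
tool_rot: [0.66, 0.752, -0.0, -0.0]
ft_force: [0.1, -0.4, 0.0]
gripper_width: 0.0852
gripper_force: 0.0
```

Request:
step_arm(series=[[[0, 0, 0], 0], [[0, 0, 0], 0], [[0, 0, 0], 0], [[0, 0, 0], 0], [[0, 0, 0], 0], [[0, 0, 0], 0]], fingers=1)

```text
time_s: 4.92
position: [0.4294, -0.1321, 0.0029]
tool_rot: [0.659, 0.752, 0.0, 0.001]
ft_force: [-1.4, 0.2, 6.7]
gripper_width: 0.0296
gripper_force: 39.6
```

Request:
step_arm(series=[[[0, 0, -10], 0], [[0, 0, -40], 0], [[0, 0, -50], 0], [[0, 0, 0], 0]])

```text
time_s: 5.42
position: [0.4313, -0.1327, 0.1058]
tool_rot: [0.659, 0.752, 0.001, 0.003]
ft_force: [0.1, -0.0, -1.1]
gripper_width: 0.0293
gripper_force: 40.1
```

```bash
python3 - <<'E'
from h import *
c=read_camera("wrist");cv2.imwrite("pics/w2.png",c["pixels"][:,:,::-1])
plan(628,-156,60,182.7)
look('stalk_4_mid',get_state()["position"][2]+.027)
E
```

```text
t 5.475 pos [ 430.1 -132.3  103.9] yaw 97.5 q [-17.  11. -24.  55.   0.  65.] turn -85.2 shift [-196.6  -33.    43.9] rows 5.0 F [-0.1  0.3 -1.9] w 0.029544117038169268
reg 0.79 [316. 218.] [ 427.3 -111.2  122.5   26.9  -83. ] [179. 170. 139.]
reg 0.76 [ 96. 312.] [ 298.8 -179.1   61.4   27.4  -44.2] [146.  77.  31.]
reg 0.74 [633.  82.] [587.6   0.9  21.9  15.5  11.7] [162.  85.  43.]
lm 0.91 [107. 320.] [[ 309.4 -182.2]]
lm 0.73 [320. 266.] [[ 429.4 -119.5]]
```

View pics/w2.png

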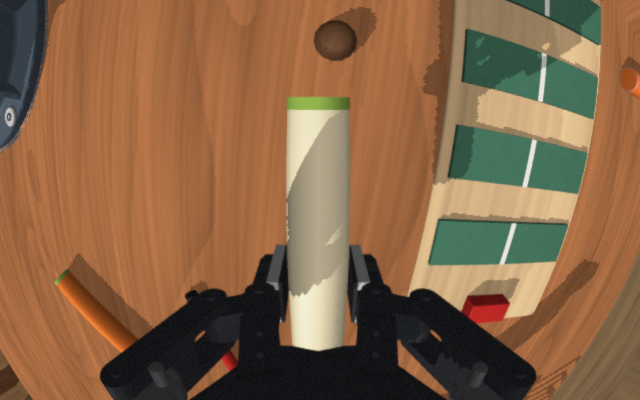

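The stalk is gripped near its middle, held by both fingers, with its visible end at (319,97). I'll carry it to pad_a.

Request:
step_arm(series=[[[0, 0, 0], -9.5], [[0, 0, 0], -9.5], [[0, 0, 0], -9.5], [[0, 0, 0], -9.5], [[0, 0, 0], -9.5], [[0, 0, 0], -9.5], [[0, 0, 0], -9.5], [[0, 0, 0], -9.5], [[0, 0, 0], -9.2], [[-39.5, -6.5, 9], 0], [[-39.5, -6.5, 9], 0], [[-39.5, -6.5, 9], 0], [[-39.5, -6.5, 9], 0], [[-39.5, -6.5, 8], 0], [[0, 0, 0], 0], [[0, 0, 0], 0]])

```text
time_s: 7.62
position: [0.6262, -0.1548, 0.0565]
tool_rot: [-0.024, 1.0, 0.0, -0.002]
ft_force: [-0.9, -0.6, -1.0]
gripper_width: 0.0296
gripper_force: 40.0
```

```bash
python3 - <<'E'
from h import *
c=read_camera("wrist");cv2.imwrite("pics/w3.png",c["pixels"][:,:,::-1])
plan(629,-155.3,14,182.7)
look('pad_a',.01)
E
```

```text
t 7.675 pos [ 626.2 -154.9   57.2] yaw -177.3 q [-14.  31.  -0.  59.   0. -17.] turn 0.0 shift [-2.8 -0.6 43.2] rows 1.0 F [ 0.7  0.4 -1. ] w 0.029642203258066054
reg 0.87 [437. 192.] [615.3 -73.7 152.7  47.8   2.8] [63. 99. 80.]
reg 0.82 [525. 206.] [619.3   7.6 169.   50.3   2.8] [ 67. 105.  85.]
reg 0.74 [589. 214.] [617.5  90.8 169.3  52.8   1.5] [ 67. 104.  84.]
reg 0.68 [281. 144.] [ 624.6 -156.   163.4   46.     3.7] [ 81. 112.  89.]
lm 0.9 [524. 219.] [[617.5   6.3]]
lm 0.69 [588. 218.] [[615.9  90.3]]
lm 0.56 [433. 218.] [[619.2 -75.2]]
```

View pics/w3.png

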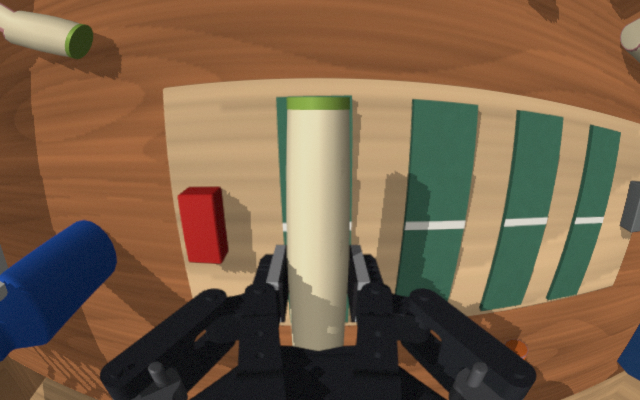

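```bash
python3 - <<'E'
from h import *
c=read_camera("wrist")
print((1000*fish(c,[[284,227],[352,227],[405,227],[464,225],[278,97],[352,97]],.010)).round(1))
z=get_state()["position"][2]
for dz in(.012,.027): print((1000*fish(c,[[288,97],[350,97],[288,109],[350,109]],z+dz)).round(1))
E
```

```text
[[ 630.8 -177.8]
 [ 628.7 -132. ]
 [ 627.5  -94.9]
 [ 624.9  -48.9]
 [ 545.7 -183.1]
 [ 543.7 -138.4]]
[[ 545.1 -171.3]
 [ 543.9 -145.8]
 [ 550.1 -171.1]
 [ 548.9 -145.5]]
[[ 545.  -169.9]
 [ 543.9 -147.4]
 [ 549.5 -169.8]
 [ 548.4 -147.1]]
```

Request:
step_arm(series=[[[-4.8, -0.8, 0], 0], [[0, 0, 33], 0], [[0, 0, 0], 0], [[0, 0, 0], 0]])

```text
time_s: 8.38
position: [0.6329, -0.1558, 0.0259]
tool_rot: [-0.024, 1.0, 0.0, 0.0]
ft_force: [0.2, 0.4, -0.5]
gripper_width: 0.0291
gripper_force: 40.0
```

```bash
python3 - <<'E'
from h import *
c=read_camera("wrist");plan(631,-155.7,13.5,182.7)
cv2.imwrite("pics/w4.png",c["pixels"][:,:,::-1])
E
```

```text
t 8.425 pos [ 633.3 -155.9   26.2] yaw -177.3 q [-14.  33.  -2.  55.   0. -17.] turn 0.0 shift [ 2.2  0.3 12.7] rows 1.0 F [ 0.4  0.5 -0.8] w 0.029595361813600677
```

View pics/w4.png

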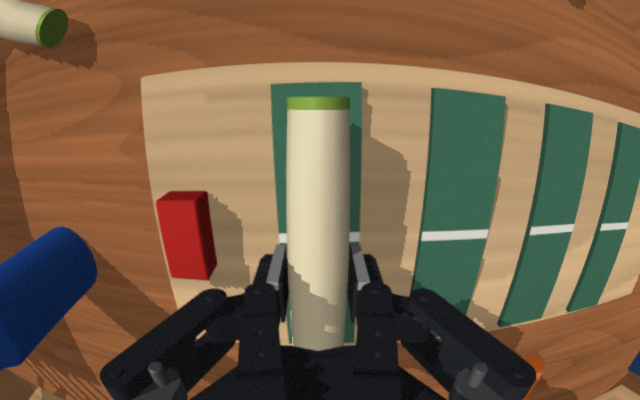

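```bash
cat >> h.py <<'E'
def rel(line,stalk_end,L,padend=None):
    """line: 2 px of pale line edges, stalk_end: 2 px corners; prints pad centre, stalk centre (mm)"""
    c=read_camera("wrist"); z=get_state()["position"][2]
    a=fish(c,line,.010)*1000; e=fish(c,stalk_end,z+.02)*1000
    ax=np.array([np.cos(np.radians(2.7)),np.sin(np.radians(2.7))])
    print("pos",get_state()["position"]*1000,"pad",a.mean(0),"stalk",e.mean(0)+ax*L/2)
    if padend: print("pad from end",(fish(c,padend,.010)*1000).mean(0)+ax*85)
E
python3 -c "
from h import *
rel([[280,238],[359,238]],[[287,97],[350,97]],160,[[272,84],[361,83]])"
```

```text
pos [ 633.3476965  -155.87983817   26.33588496] pad [ 628.4702622  -155.23690236] stalk [ 630.69909    -155.82567383]
pad from end [ 628.79804783 -156.83909149]
```

Request:
step_arm(series=[[[2, 0, 6], 0], [[0, 0, 6], 0], [[0, 0, 0], 0], [[0, 0, 0], 0]])

```text
time_s: 8.98
position: [0.6305, -0.1558, 0.0129]
tool_rot: [-0.024, 1.0, 0.0, -0.0]
ft_force: [-0.3, -0.5, -1.3]
gripper_width: 0.0292
gripper_force: 40.2
```

```bash
python3 -c "
from h import *
plan(631,-155.7,13,182.7)"
```

```text
t 8.975 pos [ 630.5 -155.8   12.9] yaw -177.3 q [-14.  33.  -3.  54.   0. -17.] turn 0.0 shift [-0.5  0.  -0.1] rows 1.0 F [-0.3 -0.5 -1.3] w 0.029203455093459757
```

Request:
step_arm(series=[[[0, 0, 1], 0], [[0, 0, 0], 0]])

```text
time_s: 9.22
position: [0.6306, -0.1558, 0.0128]
tool_rot: [-0.024, 1.0, 0.0, 0.0]
ft_force: [-2.5, 0.9, 6.2]
gripper_width: 0.0294
gripper_force: 41.1
```

Request:
step_arm(series=[[[0, 0, 0], 0], [[0, 0, 0], 0], [[0, 0, 0], 0], [[0, 0, 0], 0], [[0, 0, -40], 0], [[0, 0, -50], 0], [[0, 0, -40], 0], [[0, 0, 0], 0]], fingers=-0.4)

```text
time_s: 10.22
position: [0.6325, -0.1563, 0.1458]
tool_rot: [-0.024, 1.0, -0.001, 0.003]
ft_force: [-0.7, 0.4, -0.1]
gripper_width: 0.0602
gripper_force: 0.0
```

```bash
python3 - <<'E'
from h import *
plan(484,363,130,96.5)
c=read_camera("wrist");cv2.imwrite("pics/w5.png",c["pixels"][:,:,::-1])
look('stalk_4_mid',.03); look('pad_a',.01)
E
```

```text
t 10.225 pos [ 632.5 -156.3  145.8] yaw -177.3 q [-14.  28.   8.  70.   0. -17.] turn 86.2 shift [532.8 -88.8  15.8] rows 11.0 F [-0.7  0.4 -0.1] w 0.060155754242639116
reg 0.98 [484. 303.] [825.1  48.7 178.   33.3   3.2] [168.  93.  45.]
reg 0.92 [320. 182.] [ 631.1 -155.5  164.4   29.4    1.9] [199. 190. 157.]
lm 0.58 [320. 188.] [[ 626.9 -154.1]]
reg 0.86 [334. 162.] [ 626.7 -155.6  169.2   46.3    3.6] [ 72. 104.  84.]
reg 0.7 [403. 171.] [623.3 -73.  168.3  48.3   2.7] [ 74. 115.  94.]
reg 0.62 [539. 186.] [617.8  92.3 170.6  52.8   1.9] [ 76. 114.  92.]
reg 0.17 [234. 184.] [ 631.  -234.    55.9   31.4    2.6] [167.  44.  38.]
lm 0.91 [540. 189.] [[618.1  92.8]]
lm 0.9 [480. 184.] [[617.    7.4]]
lm 0.67 [402. 184.] [[622.2 -76.4]]
```

View pics/w5.png

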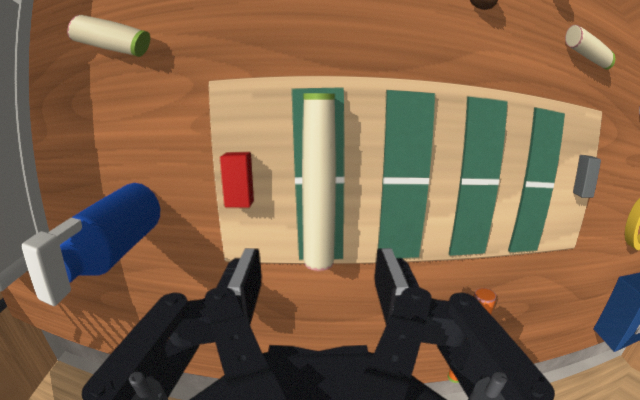

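```bash
python3 - <<'E'
from h import *
c=read_camera("wrist");im=c["pixels"]
print(c["xyz"])
print("line",(1000*fish(c,[[298,181],[341,181],[385,181],[429,182]],.010)).round(1))
print("pad ends",(1000*fish(c,[[293,89],[343,89],[297,259],[342,259]],.010)).round(1))
for z in(.02,.03,.04):print("stalk ends",z,(1000*fish(c,[[319,94],[319,269]],z)).round(1))
cv2.imwrite("pics/w5c.png",cv2.resize(im[70:290,270:370,::-1],None,fx=2.7,fy=2.7,interpolation=cv2.INTER_CUBIC))
E
```

```text
[ 0.54754383 -0.15983175  0.28241348]
line [[ 624.5 -174. ]
 [ 622.7 -134.7]
 [ 620.6  -93.7]
 [ 619.1  -49.8]]
pad ends [[ 541.8 -181.2]
 [ 539.8 -138.1]
 [ 706.2 -173.1]
 [ 704.1 -127.6]]
stalk ends 0.02 [[ 545.4 -158.6]
 [ 710.8 -150.7]]
stalk ends 0.03 [[ 545.5 -158.7]
 [ 704.5 -151. ]]
stalk ends 0.04 [[ 545.6 -158.7]
 [ 698.3 -151.4]]
```

View pics/w5c.png

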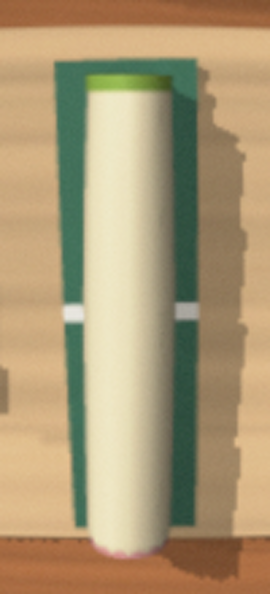

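Request:
step_arm(series=[[[0, 0, 0], 9.6], [[0, 0, 0], 9.6], [[0, 0, 0], 9.6], [[0, 0, 0], 9.6], [[0, 0, 0], 9.6], [[0, 0, 0], 9.6], [[0, 0, 0], 9.6], [[0, 0, 0], 9.6], [[0, 0, 0], 9.4], [[48.4, -8.1, 1.4], 0], [[48.4, -8.1, 1.4], 0], [[48.4, -8.1, 1.4], 0], [[48.4, -8.1, 1.4], 0], [[48.4, -8.1, 1.4], 0], [[48.4, -8.1, 1.4], 0], [[48.4, -8.1, 1.4], 0], [[48.4, -8.1, 1.4], 0], [[48.4, -8.1, 1.4], 0], [[48.4, -8.1, 1.4], 0]], fingers=-1)

```text
time_s: 13.0
position: [0.4946, 0.3173, 0.1278]
tool_rot: [0.666, 0.746, -0.0, -0.0]
ft_force: [1.4, 0.2, 0.3]
gripper_width: 0.0854
gripper_force: 0.0
```

Request:
step_arm(series=[[[48.8, -7.8, 1.8], 0], [[0, 0, 0], 0], [[0, 0, 0], 0]])

```text
time_s: 13.38
position: [0.4816, 0.3632, 0.1258]
tool_rot: [0.666, 0.746, -0.001, -0.0]
ft_force: [0.2, -0.6, 0.7]
gripper_width: 0.0854
gripper_force: 0.0
```

```bash
python3 - <<'E'
from h import *
plan(485,363,2,96.5)
look('stalk_3_mid',.025)
E
```

```text
t 13.375 pos [481.6 363.2 125.8] yaw 96.5 q [ 37.  24.  -1.  65.  -0. 120.] turn 0.0 shift [ -0.6   3.3 123.8] rows 3.0 F [ 0.2 -0.6  0.7] w 0.08542034837315517
```

```bash
cat >> h.py <<'E'
def cream():
    c=read_camera("wrist"); g=cv2.cvtColor(c["pixels"],cv2.COLOR_RGB2HSV).astype(int)
    m=((g[...,0]>15)&(g[...,0]<45)&(g[...,1]<120)&(g[...,2]>100)).astype(np.uint8); m[330:]=0
    n,l,st,ce=cv2.connectedComponentsWithStats(m)
    for i in range(1,n):
        if st[i,4]>800: print(ce[i].round(),st[i],frect(c,l==i,.02))
E
python3 - <<'E'
from h import *
cream()
look('stalk_3_mid',.02); look('stalk_4_mid',.02)
E
```

```text
[558.  10.] [ 506    0   86   26 1243] [692.  576.8 124.2  27.3  22.8]
[320. 193.] [ 303  124   35  141 4565] [484.8 359.6 127.2  29.  -82.7]
[124. 241.] [  98  199   56   89 1637] [275.1 274.7 131.8  40.7  54.9]
[620. 290.] [ 581  227   59  103 3129] [1014.   207.8  355.2  154.5  -43.1]
reg 0.86 [319. 192.] [484.9 360.7 136.3  30.2 -82.2] [211. 201. 168.]
lm 0.79 [323. 196.] [[487.1 362.9]]
reg 0.55 [268. 342.] [443.  185.1  46.3  24.4  45.3] [105. 112.  67.]
reg 0.45 [473. 395.] [756.2  69.1  51.8  25.6 -56.1] [138.  72.  35.]
```

Request:
step_arm(series=[[[-1.3, 3.2, 40], -0.8], [[0, 0, 40], 0], [[0, 0, 33], 0], [[0, 0, 10], 0], [[0, 0, 0], 0]])

```text
time_s: 14.5
position: [0.4853, 0.3625, 0.0034]
tool_rot: [0.661, 0.751, -0.0, -0.0]
ft_force: [0.6, 0.6, 0.5]
gripper_width: 0.0857
gripper_force: 0.0
```

Request:
step_arm(series=[[[0, 0, 0], 0], [[0, 0, 0], 0], [[0, 0, 0], 0], [[0, 0, 0], 0], [[0, 0, 0], 0], [[0, 0, 0], 0]], fingers=1)

```text
time_s: 15.25
position: [0.4857, 0.3628, 0.0042]
tool_rot: [0.661, 0.751, 0.001, 0.0]
ft_force: [-1.5, -0.1, 6.4]
gripper_width: 0.0295
gripper_force: 40.8
```

Request:
step_arm(series=[[[0, 0, -10], 0], [[0, 0, -40], 0], [[0, 0, -50], 0], [[0, 0, 0], 0]])

```text
time_s: 15.75
position: [0.4873, 0.364, 0.1078]
tool_rot: [0.661, 0.751, 0.004, 0.001]
ft_force: [0.8, 0.8, -1.9]
gripper_width: 0.0295
gripper_force: 40.1
```

```bash
python3 - <<'E'
from h import *
plan(629,-72.5,57,182.7)
cream()
E
```

```text
t 15.75 pos [487.3 364.  107.8] yaw 97.3 q [ 37.  25.  -2.  62.   0. 119.] turn -85.4 shift [-121.  -442.7   50.8] rows 10.0 F [ 0.8  0.8 -1.9] w 0.0295301122719352
[566.  11.] [ 516    0   87   28 1353] [695.1 578.5 125.8  27.8  24.1]
[318. 239.] [  287   150    62   180 10395] [493.3 319.9 174.4  52.1 -82.5]
[109. 247.] [  84  205   54   90 1675] [277.  274.4 132.   40.4  57.1]
[621. 295.] [ 585  238   55   92 2578] [998.6 226.4 311.3 136.4 -41.6]
```

Request:
step_arm(series=[[[0, 0, 0], -9.5], [[0, 0, 0], -9.5], [[0, 0, 0], -9.5], [[0, 0, 0], -9.5], [[0, 0, 0], -9.5], [[0, 0, 0], -9.5], [[0, 0, 0], -9.5], [[0, 0, 0], -9.5], [[0, 0, 0], -9.4], [[-11.9, -44.3, 5], 0], [[-11.9, -44.3, 5], 0], [[-11.9, -44.3, 5], 0], [[-11.9, -44.3, 5], 0], [[-11.9, -44.3, 5], 0], [[-11.9, -44.3, 5], 0], [[-11.9, -44.3, 5], 0], [[-11.9, -44.3, 5], 0], [[-11.9, -44.3, 5], 0], [[-11.9, -44.3, 5], 0]])

```text
time_s: 18.18
position: [0.6243, -0.0757, 0.0516]
tool_rot: [-0.024, 1.0, 0.0, -0.001]
ft_force: [0.1, -0.0, -1.6]
gripper_width: 0.0292
gripper_force: 40.0
```

Request:
step_arm(series=[[[0, 0, 28], 0], [[0, 0, 0], 0], [[0, 0, 0], 0], [[0, 0, 0], 0]])

```text
time_s: 18.68
position: [0.6255, -0.0737, 0.0262]
tool_rot: [-0.024, 1.0, -0.0, 0.001]
ft_force: [0.0, -0.7, -1.9]
gripper_width: 0.0293
gripper_force: 40.1
```

```bash
python3 - <<'E'
from h import *
plan(627,-72.5,14,182.7)
c=read_camera("wrist");cv2.imwrite("pics/w6.png",c["pixels"][:,:,::-1])
E
```

```text
t 18.675 pos [625.5 -73.7  26.2] yaw -177.2 q [-7. 31. -5. 54.  0. -9.] turn 0.1 shift [-1.5  1.1 12.2] rows 1.0 F [ 0.  -0.7 -1.9] w 0.029320316540910663
```

View pics/w6.png

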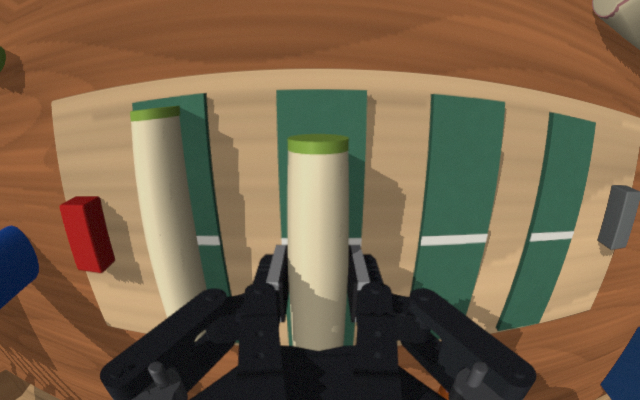

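```bash
python3 - <<'E'
from h import *
c=read_camera("wrist");z=get_state()["position"][2];print(c["xyz"],z)
print("line",(1000*fish(c,[[283,241],[360,241]],.010)).round(1))
print("pad end",(1000*fish(c,[[277,91],[367,90]],.010)).round(1))
print("sides",(1000*fish(c,[[288,141],[349,140]],z+.012)).round(1),"bottom",(1000*fish(c,[319,135],z-.002)).round(1),"cap top",(1000*fish(c,[319,153],z+.026)).round(1))
E
```

```text
[ 0.54263933 -0.07789625  0.16757153] 0.026184923567250606
line [[623.7 -93.9]
 [621.6 -49.9]]
pad end [[541.1 -98.4]
 [538.2 -53.3]]
sides [[562.3 -89.5]
 [560.7 -63.8]] bottom [[561.  -76.4]] cap top [[564.3 -76.4]]
```

Request:
step_arm(series=[[[2.2, 1.6, 6], 0], [[0, 0, 5], 0], [[0, 0, 1], 0], [[0, 0, 0], 0]])

```text
time_s: 19.27
position: [0.6226, -0.0725, 0.0141]
tool_rot: [-0.024, 1.0, 0.0, 0.0]
ft_force: [-5.2, 1.5, 9.2]
gripper_width: 0.0292
gripper_force: 41.8
```

```bash
python3 -c "
from h import *
plan(623.3,-72.1,13.5,182.7)"
```

```text
t 19.275 pos [622.6 -72.5  14.1] yaw -177.3 q [-7. 31. -6. 52.  0. -9.] turn 0.0 shift [-0.8  0.4  0.6] rows 1.0 F [-5.2  1.5  9.2] w 0.02923238724459976
```

Contact made, so I'll release and move up.

Request:
step_arm(series=[[[0, 0, 0], 0], [[0, 0, 0], 0], [[0, 0, 0], 0], [[0, 0, 0], 0], [[0, 0, -40], 0], [[0, 0, -50], 0], [[0, 0, -40], 0], [[0, 0, 0], 0]], fingers=-0.4)

```text
time_s: 20.27
position: [0.6248, -0.0731, 0.1469]
tool_rot: [-0.024, 1.0, -0.0, 0.003]
ft_force: [-0.3, -0.0, -0.9]
gripper_width: 0.0598
gripper_force: 0.0
```

```bash
python3 - <<'E'
from h import *
plan(480,-381,130,70.2)
E
```

```text
t 20.275 pos [624.8 -73.1 146.9] yaw -177.3 q [-7. 26.  5. 69.  0. -9.] turn 112.5 shift [-338.8  -32.    16.9] rows 7.0 F [-0.3 -0.  -0.9] w 0.059773086331599654
```

Request:
step_arm(series=[[[0, 0, 0], -9.7], [[0, 0, 0], -9.7], [[0, 0, 0], -9.7], [[0, 0, 0], -9.7], [[0, 0, 0], -9.7], [[0, 0, 0], -9.7], [[0, 0, 0], -9.3], [[48.4, 4.6, 2.4], 0], [[48.4, 4.6, 2.4], 0], [[48.4, 4.6, 2.4], 0], [[48.4, 4.6, 2.4], 0], [[48.4, 4.6, 2.4], 0], [[48.4, 4.6, 2.4], 0], [[48.4, 4.6, 2.4], 0], [[0, 0, 0], 0], [[0, 0, 0], 0]], fingers=-1)

```text
time_s: 22.28
position: [0.4775, -0.3803, 0.1256]
tool_rot: [-0.575, 0.818, 0.001, -0.0]
ft_force: [0.4, 0.0, 0.4]
gripper_width: 0.0855
gripper_force: 0.0
```

```bash
python3 - <<'E'
from h import *
plan(480,-381,3,250.2)
cream(); look('stalk_2_mid',.02)
E
```

```text
t 22.275 pos [ 477.5 -380.3  125.6] yaw -109.8 q [ -39.   25.    0.   65.    0. -109.] turn -0.0 shift [ -0.2  -2.6 122.6] rows 3.0 F [0.4 0.  0.4] w 0.08548395107885987
[100.  55.] [    0     0   329   163 24186] [ 645.2 -556.9  414.4  207.9  -33.3]
[317. 195.] [ 300  143   35  108 3464] [ 479.2 -377.7   96.5   28.6   69.2]
[ 20. 294.] [   0  220   64  110 3028] [1011.5 -347.7  328.9  160.    30.7]
[279. 321.] [ 223  306   94   24 1219] [ 574.4 -271.7  103.    33.1  -16.5]
reg 0.59 [317. 193.] [ 479.1 -377.8  106.3   28.7   70.3] [221. 211. 177.]
lm 0.75 [316. 196.] [[ 479.2 -380.7]]
```

Request:
step_arm(series=[[[-0.8, -1.6, 40], 0], [[0, 0, 40], 0], [[0, 0, 32], 0], [[0, 0, 10], 0], [[0, 0, 0], 0]])

```text
time_s: 23.1
position: [0.4799, -0.3801, 0.0046]
tool_rot: [-0.575, 0.818, 0.0, -0.0]
ft_force: [0.0, 0.0, 0.7]
gripper_width: 0.0854
gripper_force: 0.0
```

Request:
step_arm(series=[[[0, 0, 0], 0], [[0, 0, 0], 0], [[0, 0, 0], 0], [[0, 0, 0], 0], [[0, 0, 0], 0], [[0, 0, 0], 0]], fingers=1)

```text
time_s: 23.85
position: [0.48, -0.3809, 0.0053]
tool_rot: [-0.575, 0.818, -0.001, 0.0]
ft_force: [0.3, 0.6, 6.4]
gripper_width: 0.0291
gripper_force: 40.9
```

Request:
step_arm(series=[[[0, 0, -10], 0], [[0, 0, -40], 0], [[0, 0, -60], 0], [[0, 0, 0], 0]])

```text
time_s: 24.35
position: [0.4819, -0.3823, 0.1198]
tool_rot: [-0.575, 0.818, -0.004, 0.001]
ft_force: [0.4, 1.0, -1.1]
gripper_width: 0.0293
gripper_force: 40.1
```

```bash
python3 - <<'E'
from h import *
plan(621,11,70,182.7)
E
```

```text
t 24.35 pos [ 481.9 -382.3  119.8] yaw -109.8 q [ -38.   25.   -0.   64.    0. -109.] turn 67.5 shift [-157.5  386.3   49.8] rows 9.0 F [ 0.4  1.  -1.1] w 0.02931940755371314
```

Request:
step_arm(series=[[[0, 0, 0], 9.7], [[0, 0, 0], 9.7], [[0, 0, 0], 9.7], [[0, 0, 0], 9.7], [[0, 0, 0], 9.7], [[0, 0, 0], 9.7], [[0, 0, 0], 9.3], [[-17.5, 42.9, 0], 0], [[-17.5, 42.9, 0], 0], [[-17.5, 42.9, 0], 0], [[-17.5, 42.9, 0], 0], [[-17.5, 42.9, 0], 0], [[-17.5, 42.9, 0], 0], [[-17.5, 42.9, 0], 0], [[-17.5, 42.9, 0], 0], [[-17.5, 42.9, 0], 0], [[0, 0, 0], 0]])

```text
time_s: 26.48
position: [0.619, 0.0155, 0.1137]
tool_rot: [-0.026, 1.0, 0.0, -0.0]
ft_force: [-0.1, 0.1, -0.6]
gripper_width: 0.029
gripper_force: 40.1
```

Request:
step_arm(series=[[[0, 0, 45], 0], [[0, 0, 45], 0], [[0, 0, 0], 0], [[0, 0, 0], 0]])

```text
time_s: 26.98
position: [0.6192, 0.0121, 0.0258]
tool_rot: [-0.023, 1.0, 0.0, 0.0]
ft_force: [0.9, -1.1, 0.0]
gripper_width: 0.0293
gripper_force: 40.1
```

```bash
python3 - <<'E'
from h import *
plan(621,11,15,182.7)
c=read_camera("wrist");cv2.imwrite("pics/w7.png",c["pixels"][:,:,::-1])
E
```

```text
t 26.975 pos [619.2  12.1  25.8] yaw -177.3 q [ 1. 30. -7. 53.  0. -2.] turn -0.0 shift [-1.8 -1.1 10.8] rows 1.0 F [ 0.9 -1.1  0. ] w 0.029333213373590808
```

View pics/w7.png

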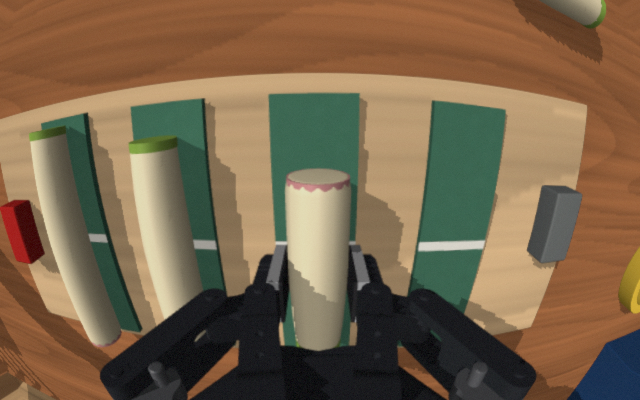

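```bash
cat >> h.py <<'E'
def rel2(line,pend,sides,bot,L):
    c=read_camera("wrist");z=get_state()["position"][2]; ax=np.array([.9989,.0471])
    l=1000*fish(c,line,.01); e=1000*fish(c,pend,.01)
    s=1000*fish(c,sides,z+.012); b=1000*fish(c,bot,z-.002)
    print("pad line",l.mean(0).round(1),"pad end+85",(e.mean(0)+85*ax).round(1),"stalk",(s.mean(0)+L/2*ax).round(1),"by bottom",(b[0]+L/2*ax).round(1))
E
python3 -c "
from h import *
rel2([[276,245],[355,244]],[[270,95],[359,94]],[[287,181],[351,180]],[319,170],100)"
```

```text
pad line [619.4  10.7] pad end+85 [621.   10.5] stalk [623.1  12.8] by bottom [621.9  12.8]
```

Request:
step_arm(series=[[[2.2, -2, 5], 0], [[0, 0, 5], 0], [[0, 0, 0], 0], [[0, 0, 0], 0]])

```text
time_s: 27.58
position: [0.6168, 0.0103, 0.0151]
tool_rot: [-0.024, 1.0, -0.0, 0.0]
ft_force: [-0.8, -1.5, 5.0]
gripper_width: 0.0294
gripper_force: 41.1
```

```bash
python3 -c "
from h import *
plan(617,10,14.5,182.7)"
```

```text
t 27.575 pos [616.8  10.3  15.1] yaw -177.3 q [ 1. 31. -8. 51. -0. -2.] turn 0.0 shift [-0.2 -0.4  0.6] rows 1.0 F [-0.8 -1.5  5. ] w 0.02937950776874099
```

Touching, so I'll release. The last one is stalk_1.

Request:
step_arm(series=[[[0, 0, 0], 0], [[0, 0, 0], 0], [[0, 0, 0], 0], [[0, 0, 0], 0], [[0, 0, -40], 0], [[0, 0, -50], 0], [[0, 0, -40], 0], [[0, 0, 0], 0]], fingers=-0.4)

```text
time_s: 28.58
position: [0.6186, 0.0106, 0.1481]
tool_rot: [-0.024, 1.0, 0.0, 0.003]
ft_force: [0.4, -0.0, -0.5]
gripper_width: 0.06
gripper_force: 0.0
```

```bash
python3 - <<'E'
from h import *
plan(446,149,130,260)
E
```

```text
t 28.575 pos [618.6  10.6 148.1] yaw -177.3 q [ 1. 25.  3. 68.  0. -2.] turn -77.3 shift [-106.4  194.    18.1] rows 5.0 F [ 0.4 -0.  -0.5] w 0.05997393954557717
```

Request:
step_arm(series=[[[0, 0, 0], -9.7], [[0, 0, 0], -9.7], [[0, 0, 0], -9.7], [[0, 0, 0], -9.7], [[0, 0, 0], -9.7], [[0, 0, 0], -9.7], [[0, 0, 0], -9.7], [[0, 0, 0], -9.4], [[-21.3, 38.8, 3.6], 0], [[-21.3, 38.8, 3.6], 0], [[-21.3, 38.8, 3.6], 0], [[-21.3, 38.8, 3.6], 0], [[-21.3, 38.8, 3.6], 0], [[0, 0, 0], 0], [[0, 0, 0], 0]], fingers=-1)

```text
time_s: 30.45
position: [0.4442, 0.149, 0.1262]
tool_rot: [-0.643, 0.766, -0.0, -0.0]
ft_force: [0.7, -0.8, 0.8]
gripper_width: 0.0858
gripper_force: 0.0
```

```bash
python3 - <<'E'
from h import *
plan(446,149,4,260)
cream(); look('stalk_1_mid',.02)
E
```

```text
t 30.45 pos [444.2 149.  126.2] yaw -100.0 q [ 19.  12. -19.  59.  -0. -61.] turn 0.0 shift [ -0.3  -1.8 122.2] rows 3.0 F [ 0.7 -0.8  0.8] w 0.08577269872565743
[69. 16.] [  40    0   81   47 1987] [656.5 -73.3 126.   51.6 -26.9]
[150. 141.] [   45     0   210   270 24630] [603.9  62.8 256.6 178.  -87.3]
[317. 197.] [ 299  162   36   74 2346] [445.4 152.4  65.6  28.9  81.8]
[495. 265.] [ 461  218   68   92 1398] [274.8 256.6 113.8  41.5  63.8]
[ 16. 298.] [   0  231   50   99 2115] [984.5 271.2 309.3 132.7  40.1]
reg 0.97 [320. 194.] [445.6 151.2  77.5  28.4  80.9] [204. 192. 157.]
reg 0.96 [401. 103.] [363.5  79.6  74.3  30.4  39. ] [109.  62. 125.]
lm 0.86 [400. 101.] [[365.9  80.8]]
lm 0.68 [318. 195.] [[444.6 148.1]]
```

Request:
step_arm(series=[[[-1.4, -1.2, 40], -1], [[0, 0, 40], 0], [[0, 0, 32], 0], [[0, 0, 10], 0], [[0, 0, 0], 0]])

```text
time_s: 31.28
position: [0.4456, 0.1499, 0.0044]
tool_rot: [-0.649, 0.761, 0.0, -0.0]
ft_force: [-0.0, -0.6, 0.9]
gripper_width: 0.0855
gripper_force: 0.0
```

Request:
step_arm(series=[[[0, 0, 0], 0], [[0, 0, 0], 0], [[0, 0, 0], 0], [[0, 0, 0], 0], [[0, 0, 0], 0], [[0, 0, 0], 0]], fingers=1)

```text
time_s: 32.02
position: [0.4459, 0.1504, 0.0053]
tool_rot: [-0.65, 0.76, -0.0, 0.001]
ft_force: [-0.8, -0.6, 6.7]
gripper_width: 0.0293
gripper_force: 39.6
```

Request:
step_arm(series=[[[0, 0, -10], 0], [[0, 0, -40], 0], [[0, 0, -50], 0], [[0, 0, 0], 0]])

```text
time_s: 32.52
position: [0.4478, 0.151, 0.1084]
tool_rot: [-0.65, 0.76, -0.001, 0.003]
ft_force: [0.5, -0.0, -1.2]
gripper_width: 0.0293
gripper_force: 39.9
```

```bash
python3 - <<'E'
from h import *
plan(616,93.5,60,182.7)
E
```

```text
t 32.525 pos [447.8 151.  108.4] yaw -99.0 q [ 19.  13. -21.  56.   0. -62.] turn 78.3 shift [-165.4  -65.4   48.4] rows 4.0 F [ 0.5 -0.  -1.2] w 0.02929059658160928
```

Request:
step_arm(series=[[[0, 0, 0], 9.8], [[0, 0, 0], 9.8], [[0, 0, 0], 9.8], [[0, 0, 0], 9.8], [[0, 0, 0], 9.8], [[0, 0, 0], 9.8], [[0, 0, 0], 9.8], [[0, 0, 0], 9.7], [[-41.4, -16.4, 0], 0], [[-41.4, -16.4, 0], 0], [[-41.4, -16.4, 0], 0], [[-41.2, -16.2, 0], 0], [[0, 0, 40], 0], [[0, 0, 40], 0], [[0, 0, 0], 0], [[0, 0, 0], 0], [[0, 0, 0], 0]])

```text
time_s: 34.65
position: [0.6149, 0.093, 0.0264]
tool_rot: [-0.024, 1.0, 0.0, 0.001]
ft_force: [-0.1, -0.6, -0.2]
gripper_width: 0.0297
gripper_force: 39.8
```

```bash
python3 - <<'E'
from h import *
plan(616,93.5,15,182.7)
c=read_camera("wrist");cv2.imwrite("pics/w8.png",c["pixels"][:,:,::-1])
E
```

```text
t 34.65 pos [614.9  93.   26.4] yaw -177.3 q [ 9. 30. -7. 53.  0.  6.] turn 0.0 shift [-1.1  0.5 11.4] rows 1.0 F [-0.1 -0.6 -0.2] w 0.029711900659010984
```

View pics/w8.png

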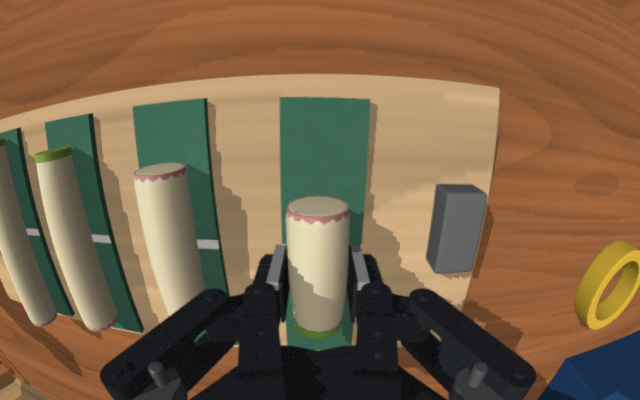

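```bash
python3 -c "
from h import *
rel2([[285,247],[364,246]],[[281,98],[370,98]],[[288,210],[348,210]],[318,197],70)"
```

```text
pad line [615.4  96.8] pad end+85 [617.5  96.9] stalk [616.9  93. ] by bottom [615.5  93. ]
```

Request:
step_arm(series=[[[0.4, 3.7, 0], 0], [[0, 0, 5], 0], [[0, 0, 5], 0], [[0, 0, 0.5], 0], [[0, 0, 0], 0]])

```text
time_s: 35.38
position: [0.6132, 0.0965, 0.0151]
tool_rot: [-0.024, 1.0, 0.0, 0.0]
ft_force: [-5.1, -0.4, 15.0]
gripper_width: 0.0293
gripper_force: 42.0
```

```bash
python3 -c "
from h import *
plan(614.5,96.7,15,182.7)"
```

```text
t 35.375 pos [613.2  96.5  15.1] yaw -177.3 q [ 9. 31. -7. 52.  0.  6.] turn 0.0 shift [-1.3  0.1  0.1] rows 1.0 F [-5.1 -0.4 15. ] w 0.029275476960885307
```

Request:
step_arm(series=[[[0, 0, 0], 0], [[0, 0, 0], 0], [[0, 0, 0], 0], [[0, 0, 0], 0], [[0, 0, -40], 0], [[0, 0, -50], 0], [[0, 0, -50], 0], [[50, 0, 0], 0], [[50, 0, 0], 0], [[50, 0, 0], 0], [[50, 0, 0], 0], [[40, 0, 0], 0], [[0, 0, 0], 0], [[0, 0, 0], 0]], fingers=-0.4)

```text
time_s: 37.12
position: [0.3744, 0.0853, 0.1545]
tool_rot: [-0.024, 1.0, 0.0, 0.001]
ft_force: [0.4, 0.0, -0.5]
gripper_width: 0.0598
gripper_force: 0.0
```

```bash
python3 - <<'E'
from h import *
plan(500,-30,200,182.7)
c=read_camera("top");im=c["pixels"]
cv2.imwrite("pics/t9.png",cv2.resize(im[115:215,240:435,::-1],None,fx=4,fy=4,interpolation=cv2.INTER_CUBIC))
for t,z in(("stalk_1_mid",.03),("stalk_2_mid",.03),("stalk_3_mid",.03),("stalk_4_mid",.03),("pad_a",.01)):
    for r in regions_of("top",t):
        if r["score"]>.4: print(t,round(r["score"],2),np.round(r["pixel"]),rect(c,r["mask"],z))
E
```

```text
t 37.125 pos [374.4  85.3 154.5] yaw -177.3 q [ 13.   2. -26.  61.   0.  10.] turn 0.0 shift [-120.  -121.   -45.5] rows 4.0 F [ 0.4  0.  -0.5] w 0.05984183865984266
stalk_2_mid 0.85 [324. 162.] [619.2  10.4 100.7  32.   -1.5]
stalk_3_mid 0.89 [349. 160.] [621.6 -73.5 132.   28.8   3.4]
stalk_4_mid 0.94 [301.  81.] [834.1  58.9 166.7  28.4   3.7]
stalk_4_mid 0.93 [385. 156.] [ 628.9 -156.1  162.5   29.3    2.4]
stalk_4_mid 0.81 [457. 320.] [ 195.6 -321.9  161.3   30.8  -43. ]
pad_a 0.98 [347. 160.] [625.1 -72.  175.9  50.5   3.5]
pad_a 0.83 [326. 162.] [620.6   9.6 170.   45.8   3. ]
pad_a 0.8 [377. 170.] [ 625.9 -151.5  172.2   50.4    8.8]
pad_a 0.79 [296. 168.] [618.4  94.3 169.9  45.9   1.6]
```

View pics/t9.png

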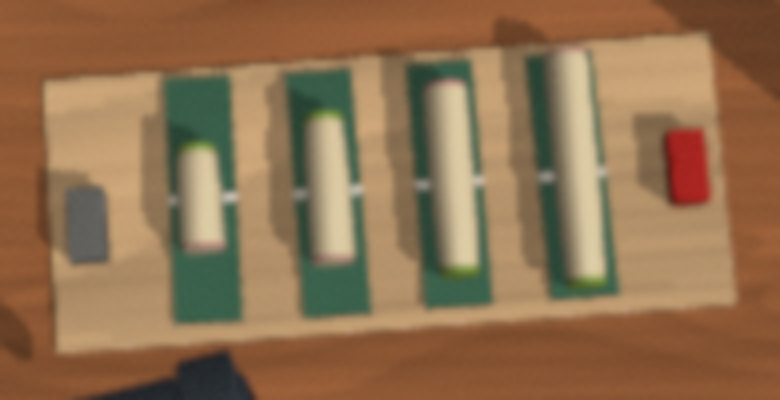

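Request:
step_arm(series=[[[-46, -18.6, -8], 0], [[-46, -18.6, -8], 0], [[-46, -18.6, -8], 0], [[-46, -18.6, -8], 0], [[-46, -18.6, -8], 0], [[-46, -18.6, -8], 0], [[-44, -18.6, -8], 0], [[0, 0, 0], 0], [[0, 0, 0], 0], [[0, 0, 0], 0]])

```text
time_s: 38.67
position: [0.6982, -0.0295, 0.2101]
tool_rot: [-0.024, 1.0, 0.0, -0.0]
ft_force: [-0.6, -0.0, -0.1]
gripper_width: 0.0596
gripper_force: 0.0
```

```bash
cat > m.py <<'E'
from h import *
c=read_camera("wrist");im=c["pixels"];print(c["xyz"],get_state()["position"])
cv2.imwrite("pics/w10.png",im[:,:,::-1])
for t,z in(("stalk_1_mid",.028),("stalk_2_mid",.028),("stalk_3_mid",.028),("stalk_4_mid",.028),("pad_a",.01)):
    for r in regions_of("wrist",t):
        if r["score"]>.3: print(t,round(r["score"],2),np.round(r["pixel"]),frect(c,r["mask"],z))
E
python3 m.py
```

```text
[ 0.61558915 -0.03360447  0.35156984] [ 0.69833098 -0.02940728  0.21040495]
stalk_1_mid 0.57 [438. 105.] [614.4  94.9  71.4  31.    2. ]
stalk_1_mid 0.32 [421. 109.] [617.5  87.1 160.9  46.7   2. ]
stalk_2_mid 0.62 [359. 102.] [619.7  10.  103.3  30.2   3.2]
stalk_3_mid 0.88 [281. 101.] [622.7 -72.3 135.6  30.8   2.8]
stalk_4_mid 0.82 [206. 109.] [ 628.  -154.6  164.7   32.2    2.5]
stalk_4_mid 0.77 [376. 258.] [833.2  55.2 168.4  30.4   2.4]
pad_a 0.98 [294. 100.] [623.6 -71.9 168.1  46.5   2.9]
pad_a 0.96 [224. 102.] [ 627.6 -153.8  170.    47.7    4.2]
pad_a 0.78 [344. 108.] [619.1  10.2 169.   46.9   3.1]
pad_a 0.78 [421. 110.] [617.2  93.7 169.3  47.7   2. ]
```

View pics/w10.png

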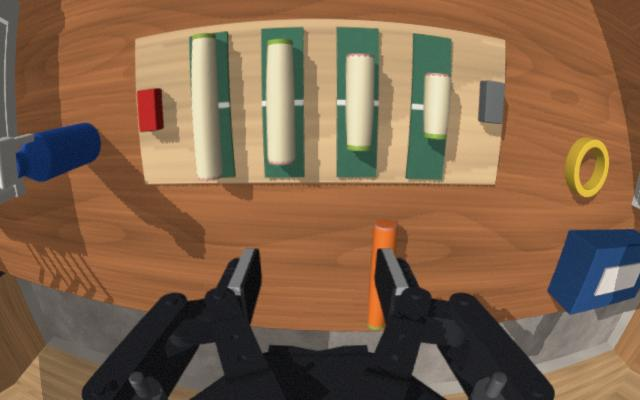

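```bash
python3 - <<'E'
from h import *
c=read_camera("wrist");im=c["pixels"].astype(float)
g=im.min(2)
for nm,cols in(("a",range(220,227)),("b",(264,265,300,301)),("c",(339,340,341,343)),("d",range(414,422))):
    P=[]
    for u in cols:
        col=g[90:118,u]; w=np.clip(col-np.median(col)-15,0,None)
        if w.max()>20: P.append([u,(w*np.arange(90,118)).sum()/w.sum()])
    P=np.array(P); print(nm,P.mean(0).round(1),(1000*fish(c,P,.01)).mean(0).round(1))
E
```

```text
a [223.  103.8] [ 626.8 -139.4]
b [282.5 101.7] [624.  -71.9]
c [340.8 101.2] [620.8  -8.4]
d [417.5 105.5] [618.1  78.9]
```

Request:
step_arm(series=[[[26, 42.9, 25], 0], [[26, 42.9, 25], 0], [[26.3, 42.8, 25], 0], [[0, 0, 40], 0], [[0, 0, 40], 0], [[0, 0, 30], 0], [[0, 0, 0], 0], [[0, 0, 0], 0]])

```text
time_s: 40.02
position: [0.6157, 0.095, 0.0263]
tool_rot: [-0.024, 1.0, 0.0, 0.001]
ft_force: [-0.7, 0.4, 0.5]
gripper_width: 0.0598
gripper_force: 0.0
```

```bash
python3 -c "
from h import *
plan(613.5,96.3,15,182.7)"
```

```text
t 40.025 pos [615.7  95.   26.3] yaw -177.3 q [ 9. 30. -6. 53.  0.  6.] turn 0.0 shift [ 2.1  1.4 11.3] rows 1.0 F [-0.7  0.4  0.5] w 0.05981466948071792
```

Request:
step_arm(series=[[[0, 0, 6], 0], [[0, 0, 4.5], 0], [[0, 0, 0], 0]])

```text
time_s: 40.4
position: [0.6148, 0.0949, 0.0144]
tool_rot: [-0.024, 1.0, 0.0, -0.0]
ft_force: [0.2, -0.1, -0.1]
gripper_width: 0.0598
gripper_force: 0.0
```

Request:
step_arm(series=[[[0, 0, 0], 0], [[0, 0, 0], 0], [[0, 0, 0], 0], [[0, 0, 0], 0], [[0, 0, -3], 0], [[-2.8, 0, 0], 0], [[0, 0, 0], 0], [[0, 0, 3], 0], [[0, 0, 0], 0], [[0, 0, 0], 0]], fingers=1)

```text
time_s: 41.65
position: [0.6178, 0.095, 0.0148]
tool_rot: [-0.024, 1.0, 0.0, 0.0]
ft_force: [-1.3, -0.4, 5.0]
gripper_width: 0.0294
gripper_force: 41.0
```

Request:
step_arm(series=[[[0, 0, 0], 0], [[0, 0, 0], 0], [[0, 0, 0], 0], [[0, 0, 0], 0], [[0, 0, -40], 0], [[0, 0, -50], 0], [[0, 0, -50], 0], [[0, 0, -50], 0], [[-40, -40, 0], 0], [[-40, -40, 0], 0], [[0, -40, 0], 0], [[0, 0, 0], 0], [[0, 0, 0], 0]], fingers=-0.4)

```text
time_s: 43.28
position: [0.7031, -0.0209, 0.2044]
tool_rot: [-0.023, 1.0, 0.0, -0.0]
ft_force: [0.8, 0.5, 0.2]
gripper_width: 0.0597
gripper_force: 0.0
```

```bash
python3 m.py; python3 -c "
from h import *
c=read_camera('top')
for r in regions_of('top','spray_mid')[:1]: print(r['score'],r['pixel'])"
```

```text
[ 0.62038619 -0.02495963  0.34587105] [ 0.70306939 -0.02026948  0.2046126 ]
stalk_1_mid 0.84 [429. 102.] [617.4  93.5  71.7  31.6   2.6]
stalk_2_mid 0.89 [351.  96.] [618.3   9.9 102.1  30.5   3. ]
stalk_3_mid 0.86 [271. 101.] [623.1 -72.8 133.9  30.8   3.1]
stalk_4_mid 0.68 [197. 104.] [ 627.9 -154.2  164.9   32.1    2.7]
stalk_4_mid 0.68 [372. 267.] [832.8  55.7 169.4  29.2   2.9]
pad_a 0.94 [214.  97.] [ 627.5 -154.   167.7   47.7    4.2]
pad_a 0.68 [339. 102.] [619.6   9.9 168.8  47.3   2.8]
pad_a 0.62 [284.  92.] [624.  -71.6 169.5  46.7   3. ]
pad_a 0.57 [416. 104.] [617.6  93.9 170.   48.2   2. ]
0.6 [461.1, 133.5]
```

View pics/w10.png

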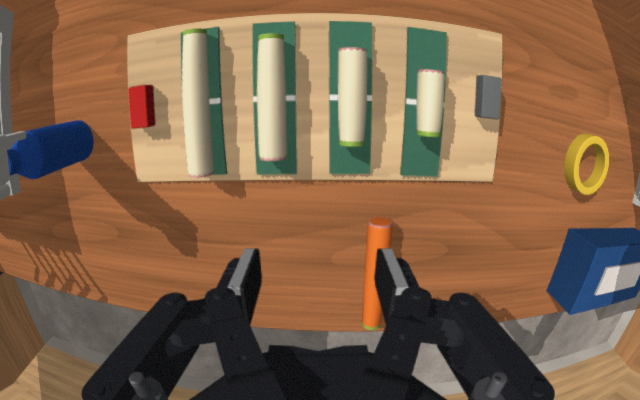

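The picture shows all four stalks in order, with 160 at (197,104) next to the red block, then 130, 100 and 70. By my measurements each is within about 1.5 mm of its pad's centre. The bottle stands at (50,150), and the arm is clear.

```bash
python3 -c "
from rig import *
print(hand_in())"
```

```text
the job is handed in; nothing more can be done
None
```

I handed in the job at about 43 s of the 96 s allowed: the four stalks lie on the pads from longest (next to the red block) to shortest, each within about 1.5 mm of its pad's centre, and the spray bottle is still standing.

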